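# Crank the honed punch out and show it to the inspection camera

## Robot

A 6-joint arm with a two-finger parallel gripper is mounted at the origin on a cart in front of the work surface, level with it; the furniture and walls round the work are solid. World frame = base frame: x ahead of the robot, y to its left, z up, the work surface at z = 0. Lengths are in m, angles in degrees, forces in N, time in s.
With the tool pointing down it reaches from about 0.3 to 0.85 m from the base axis. Payload 5.4 kg.
Tool frame: the origin (TCP) lies where the fingers leave the gripper's body, on its centre line; the fingertips stand bot.nose_length ahead of it and the grasp point (between the pads) lies 54 mm ahead of it (bot.nose_length is the distance from the TCP to the fingertips, in m); z points along the fingers, y is the direction in which the jaws open and shut (so a half turn about z gives the same grasp; the last joint's range is limited). The gripper opens to 85 mm and grips with 20 to 120 N. Pads are 22 mm wide; open, the fingers measure 114 mm over their backs; the gripper's body (76 mm by 85 mm) begins 54 mm behind the grasp point. The pads swing forward as they close: fully open they stand 13 mm farther back than shut.
Start: joints at [-12.038, 9.076, 91.501, -0, 79.423, -12.038], TCP at [0.575, -0, 0.304] pointing down, gripper open.
Joint ranges: [-166.64, 166.64], [-54.1, 131.32], [10.49, 154.53], [-73.88, 253.88], [9.74, 151.15], [-171.62, 171.62]. Speed limits (degrees/s): [147.25, 147.25, 180, 180, 180, 180].

## Interface

Orientations are given as [roll, pitch, yaw] about the fixed x, y, z axes, in that order (R = Rz(yaw) Ry(pitch) Rx(roll)).
In Python, from station import bot, cams gives the robot as it stands. The module is installed in compiled form; this text tells all that it offers.
- The arm moves only by the tool play_rows, never from a script. Its argument "deltas" is a list of rows, each an object with "travel": the shift along the tool's x, y, z in units of 30 mm (1.0 is 30 mm), a list of three; "turn": the turn, a rotation vector about the tool's x, y, z in rad, a list of three. A call has 1 to 12 rows; each row is the pose to reach, as a shift and turn from the pose commanded when the call began, along the tool's axes at that moment; what a row does not reach only later rows make up. A row lasts 1/8 s, in which the tool goes at most 62.5 mm and 10.7 degrees, less where a joint would pass 70% of its speed; a pose out of reach is approached as far as the arm can. A call with a gripper value outside its range is refused whole. "gripper" is the closure, from 0 (fully open) to 1 (shut), set as the call begins (left out, the last holds). The fingers move at their own pace and stop on an object; the grip force is fixed at half the most. Time passes only in rows, so rows that repeat a pose let the fingers close. It gives the time, the measured TCP pose, the force and the opening at its end, in the units of the state.
- bot.get_state(): the state, without advancing time (a new reading comes with each control period).
- cams.camera(name): name is "scene" or "side" or "wrist"; returns the picture (400x640x3 uint8, blue, green, red); there is no depth.
- cams.get_calibration(name): a dict with "fx", "fy", "cx", "cy" (pixels), "R" (3x3) and "t" (3): a world point X has camera coordinates R X + t. Camera axes: x right, y down, z forward; pixel columns grow to the right and rows downward; lengths in m; the calibration is good to about 2 mm. A picture is of the moment at which its call begins: read the wrist's pose just before it. get_calibration takes no time and is no camera call; for the wrist camera it gives the pose at the moment of the call.
- bot.finish_job(): hands the job in, once; it reports no verdict.
The state is a dict: "clock": time; "q": joint angles; "joint_velocities": joint speeds; "joint_efforts": joint torques, N m; "ee_pos": TCP position; "orientation": TCP orientation; "contact_force": force on the tool from outside, world axes, zero at the start; "wrist_torque": the same for the moment, N m; "finger_gap": finger opening in m.
Only numpy, scipy, OpenCV 4.12 (cv2) and the standard library are available. Lean on these libraries where they do the work, as an engineer would, in place of code of your own. Each camera call takes 0.05 s, during which the arm holds its last target. There are 200 camera calls.

## Task

Wind the crank of the honing unit one full turn anticlockwise (seen from above), up to its stop, so that the slide carries the hole punch out from under the clear guard. Take the punch out of its cradles and hold it up to the inspection camera without touching the camera: its cutting end about 60 mm in front of the lens, on the lens axis, pointing straight at the lens along that axis. Finish holding it still there, in the gripper; do not drop it, leave the slide wound out, and do not disturb the glue pot, tape roll and two clips on the bench.

Things in the scene. Friction and masses are not known exactly. Their poses are not given: they have to be found in the camera images.
- crank (a joint): crank of the honing unit, upright axis; rad, 0 at the start, grows anticlockwise seen from above, stop at 6.30 (one full turn). Geared to the slide: a full turn moves the slide 126 mm straight along the unit's -y. Friction about 0.06 N m; it stays where it is left.
- knob_centre (a point): centre of the crank's upright black grip: 18 mm thick, 42 mm tall (21 mm above and below this point), 103 mm above the bench, free to spin on its pin, 40 mm from the crank axis. It stands over a dark steel disc of 100 mm diameter whose top is 26 mm below this point.
- crank_axis (a point): point on the crank's axis at about the grip's mid-height (1 mm below it).
- honing_unit: grey and blue honing unit fixed to the bench, base 170x280x10 mm, origin on the bench 11 mm from the base's centre. The slide's lane runs along its y axis at x = +35 mm; a clear guard, top 68 mm above the bench, covers it from y = +16 to +148 mm, open at the -y end. Crank axis at x = -48, y = +85 mm on a blue gear housing. Motor to y = +216 mm.
- punch_grip (a point): middle of the gripping length of the loose hole punch: dark shank 12 mm thick, 105 mm long over all, 90 g. The punch's y axis runs along it to the butt: cutting tip 63 mm towards -y of this point, butt 42 mm towards +y. It lies level in two cradles on the slide, 44 mm above the bench, cutting end towards the unit's +y; 62 mm of shank lies free round this point, the slide's deck 24 mm below it.
- punch_tip (a point): cutting tip of the punch, on its axis (bright, tapered end). The punch lifts straight up out of the cradles, whose walls rise 2 mm above its axis.
- camera_head: white camera with black lens and ring light (44 mm across) on a post, tipped 20 degrees down; its height varies. Origin at the centre of the lens's front; it looks along its own -x axis, obliquely down and roughly towards the robot. Housing 64 mm deep behind the lens, 50 mm wide. The punch must point along the head's +x, cutting end first.
- focus (a point): the point in the air on the lens axis, 60 mm in front of the lens, where the cutting tip has to be.
- camera_stand: fixed stand of the camera: base plate 110x110x12 mm, steel post of 16 mm diameter, 300 mm high, behind the head; origin under the base plate's centre.
- glue_pot: white tin pot with lid, 88x76x77 mm, loose on the bench, to be left alone; origin at the centre of its underside
- masking_tape: flat roll of masking tape, 100 mm across, 25 mm high, loose on the bench, to be left alone; origin at the centre of its underside
- bulldog_clip_a: black bulldog clip, 38x32x14 mm, loose on the bench, to be left alone; origin at the centre of its underside
- bulldog_clip_b: dark red bulldog clip, 38x32x14 mm, loose on the bench, to be left alone; origin at the centre of its underside

How it is judged:
By the outcome, as a careful person would: the job done as asked, in the order asked, and still so for the second after the job is handed in, while the arm keeps its last pose, push and grip.
It also fails if it takes over 58 s, if anything falls off the work surface, if the arm or the gripper's body presses on something with over 40 N, if the wrist force passes 120 N, or if a joint passes its speed limit or range.

## Working session

There is one attempt and no reset: what is moved stays moved. The work goes in short steps, Python scripts to look and compute and a tool call to move; the robot and the scene stay as the last step left them, time stands still between calls to the robot, and variables do not carry over. Pictures are saved under pics/ and viewed, about 8 in all and at most 12, crops included, and the job is handed in when it is done.

Besides the shell and the picture viewer there is one more tool, called as name(argument=value, ...) on one line, values as JSON. play_rows: Moves the arm, as the interface text tells. Its arguments: {"type":"object","properties":{"deltas":{"type":"array"},"gripper":{"type":"number"}},"required":["deltas"]}

```bash
mkdir -p pics; python3 - <<'E'
from station import bot,cams
import cv2,numpy as np
print(bot.get_state(), bot.nose_length)
for n in("scene","side","wrist"):
    c=cams.get_calibration(n); print(n,{k:np.round(v,4).tolist() for k,v in c.items()})
    cv2.imwrite(f"pics/{n}0.png",cams.camera(n))
E
```

```text
{'clock': 0.0, 'q': array([-1.20393453e+01,  9.11259675e+00,  9.15718210e+01,  1.94026526e-03,
        7.94229863e+01, -1.20386877e+01]), 'joint_velocities': array([ 0.01448385,  0.03269689, -0.14107638, -0.08859728,  0.07919686,
       -0.06520174]), 'joint_efforts': array([ 1.96016467e-04, -3.96006632e+01, -3.31426942e+01, -2.07608541e-04,
        8.36965773e-03, -3.09808388e-05]), 'ee_pos': array([5.74539125e-01, 6.99991647e-05, 3.02920374e-01]), 'orientation': array([-1.79895356e+02, -2.42661867e-02,  8.99989623e+01]), 'contact_force': array([ 0.23021338,  0.7929889 , -0.77345114]), 'wrist_torque': array([0.03569298, 0.01704832, 0.00118782]), 'finger_gap': 0.08540583413904836} 0.0726
scene {'fx': 501.2546, 'fy': 501.2546, 'cx': 311.0871, 'cy': 198.174, 'R': [[-0.5723, -0.8199, 0.0143], [-0.585, 0.396, -0.7078], [0.5747, -0.4135, -0.7062]], 't': [0.2999, 0.434, 1.4661]}
side {'fx': 392.8971, 'fy': 392.8971, 'cx': 315.197, 'cy': 201.3945, 'R': [[0.998, -0.0573, -0.0273], [-0.047, -0.3765, -0.9252], [0.0427, 0.9246, -0.3784]], 't': [-0.5572, 0.1678, 1.1229]}
wrist {'fx': 334.2937, 'fy': 334.2937, 'cx': 313.9788, 'cy': 198.7971, 'R': [[1.0, -0.0008, -0.0008], [-0.0005, -0.9639, 0.2663], [-0.001, -0.2663, -0.9639]], 't': [-0.5749, -0.0338, 0.3777]}
```

View pics/scene0.png

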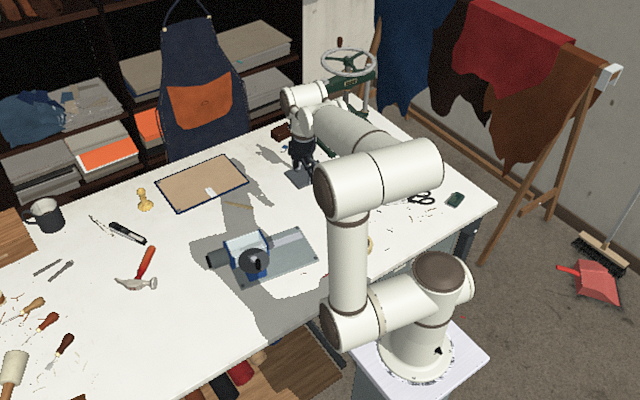

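View pics/side0.png

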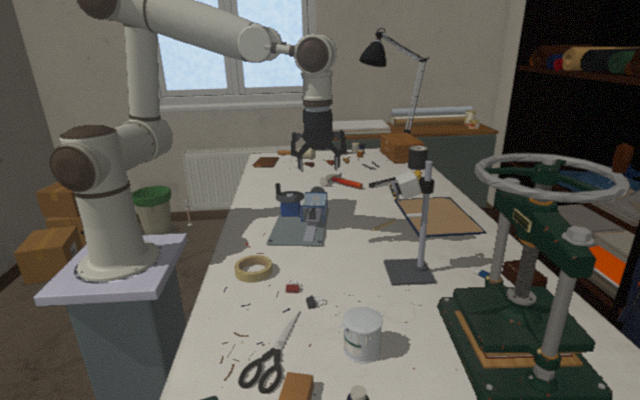

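View pics/wrist0.png

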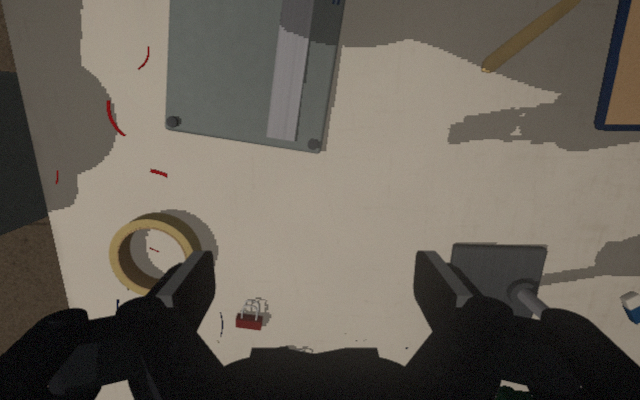

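```bash
cat > h.py <<'E'
import numpy as np,cv2
from station import bot,cams
def plane(n,uv,z,c=None):
    c=c or cams.get_calibration(n); R=np.array(c["R"]);t=np.array(c["t"])
    d=R.T@np.array([(uv[0]-c["cx"])/c["fx"],(uv[1]-c["cy"])/c["fy"],1]);o=-R.T@t
    return o+d*(z-o[2])/d[2]
def proj(n,X,c=None):
    c=c or cams.get_calibration(n); p=np.array(c["R"])@np.array(X)+c["t"]
    return np.array([c["fx"]*p[0]/p[2]+c["cx"],c["fy"]*p[1]/p[2]+c["cy"]])
def tri(obs):
    A=[];b=[]
    for n,uv,*c in obs:
        c=c[0] if c else cams.get_calibration(n); R=np.array(c["R"]);t=np.array(c["t"])
        for k,f,cc in((0,"fx","cx"),(1,"fy","cy")):
            m=(uv[k]-c[cc])/c[f]; A.append(R[k]-m*R[2]); b.append(m*t[2]-t[k])
    X,r,_,_=np.linalg.lstsq(np.array(A),np.array(b),rcond=None)
    return X,[np.round(proj(o[0],X,o[2] if len(o)>2 else None)-o[1],1) for o in obs]
E
python3 - <<'E'
from h import *
np.set_printoptions(precision=4,suppress=True)
for uv in((166,128),(322,152)): print(plane("wrist",uv,.01))
for uv in((453,243),(546,245)): print('stand',plane("wrist",uv,.012))
s=cv2.imread("pics/scene0.png");d=cv2.imread("pics/side0.png")
a=cv2.resize(s[215:295,200:320],(480,320),interpolation=3)
b=cv2.resize(d[170:250,260:340],(320,320),interpolation=3)
e=cv2.resize(d[140:200,375:445],(327,280),interpolation=3)
f=np.zeros((600,800,3),np.uint8);f[:320,:480]=a;f[:320,480:]=b;f[320:,:327]=e
e=cv2.resize(d[250:290,375:445],(473,270),interpolation=3);f[320:590,327:]=e
cv2.imwrite("pics/c1.png",f)
E
```

```text
[0.4177 0.0456 0.01  ]
[0.5838 0.02   0.01  ]
stand [ 0.7365 -0.0855  0.012 ]
stand [ 0.8449 -0.088   0.012 ]
```

View pics/c1.png

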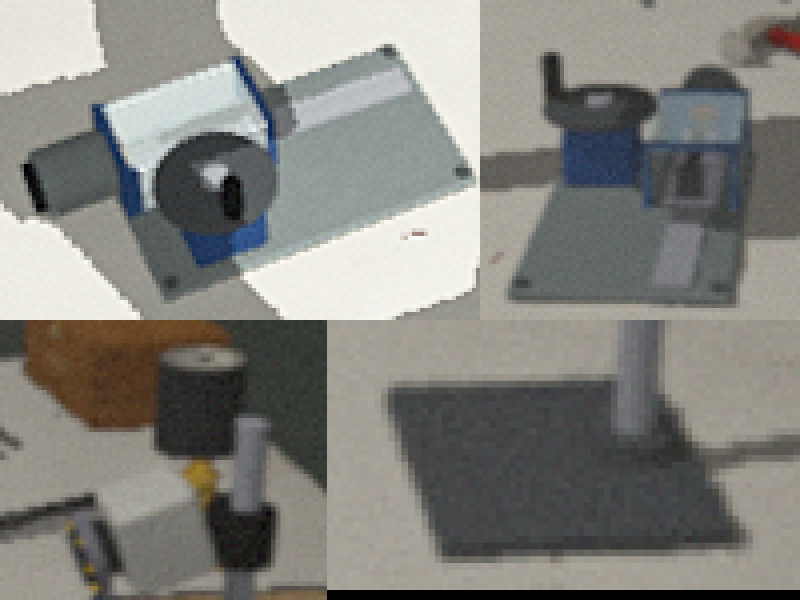

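```bash
python3 - <<'E'
from h import *
np.set_printoptions(precision=4,suppress=True)
k=tri([("scene",(257.8,264.5)),("side",(278,189.5))]);print(k,plane("scene",(257.8,264.5),.103),plane("side",(278,189.5),.103))
print("hub",plane("scene",(253.8,260.5),.077),plane("side",((600-480)/4+260,170+106/4),.077))
for uv in((268,135),(297,140)):print("strip",plane("wrist",uv,.012))
# camera head: lens front centre in side crop
print("post base",plane("wrist",(520,290),.012), "side post",plane("side",(375+(640-327)/6.757,250+115/6.75),.012))
a=np.deg2rad(-8.8);R=np.array([[np.cos(a),-np.sin(a)],[np.sin(a),np.cos(a)]])
o=np.array([.5008,.0328])+R@[0,.129]
for n,p in(("o",(0,0)),("axis",(-48,85)),("lane0",(35,0)),("lane16",(35,16))):print(n,o+R@(np.array(p)/1000))
E
```

```text
(array([0.4478, 0.2563, 0.0977]), [array([-0.2, -0.2]), array([-0.2,  0.1])]) [0.4433 0.258  0.103 ] [0.4491 0.2432 0.103 ]
hub [0.4821 0.2515 0.077 ] [0.4883 0.2397 0.077 ]
strip [0.5262 0.0383 0.012 ]
strip [0.557 0.033 0.012]
post base [ 0.8243 -0.1468  0.012 ] side post [ 0.8275 -0.1412  0.012 ]
o [0.5205 0.1603]
axis [0.4861 0.2516]
lane0 [0.5551 0.1549]
lane16 [0.5576 0.1707]
```

play_rows(deltas=[{"travel":[1.2,-0.5,0],"turn":[0,0,0]},{"travel":[2.6,-1.0,0],"turn":[0,0,0]},{"travel":[4.0,-1.6,0],"turn":[0,0,0]},{"travel":[5.3,-2.1,0],"turn":[0,0,0]},{"travel":[6.3,-2.5,0],"turn":[0,0,0]},{"travel":[6.3,-2.5,0],"turn":[0,0,0]},{"travel":[6.3,-2.5,0],"turn":[0,0,0]}])

```text
clock: 1.02
ee_pos: [0.5001, 0.1885, 0.3037]
orientation: [-180.0, 0.0, 90.0]
contact_force: [0.6, 0.2, 0.2]
finger_gap: 0.0852
```

```bash
python3 - <<'E'
from h import *
import pickle
c=cams.get_calibration("wrist");pickle.dump(c,open("w1.pkl","wb"))
im=cams.camera("wrist");cv2.imwrite("pics/w1.png",im)
cv2.imwrite("pics/w1b.png",cv2.resize(im,(800,500),interpolation=3))
s=bot.get_state();print(s["clock"],s["ee_pos"],s["orientation"])
E
```

```text
1.075 [0.50029176 0.18821901 0.30373521] [-1.79991614e+02  2.49058087e-02  8.99549263e+01]
```

View pics/w1b.png

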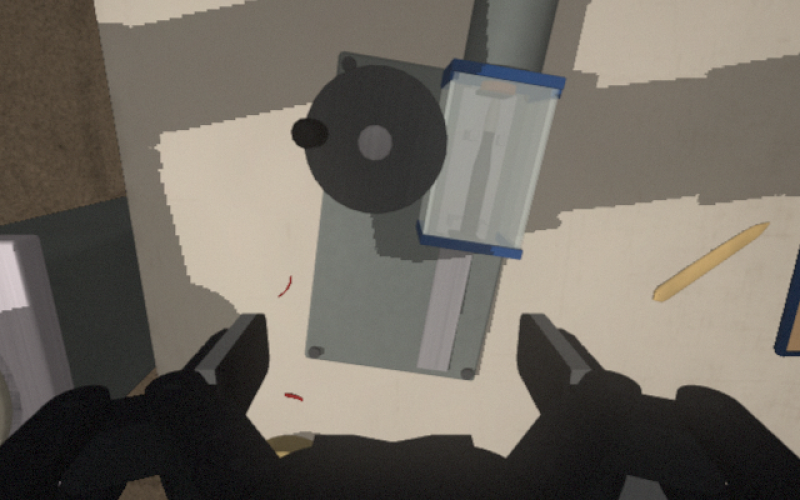

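```bash
python3 - <<'E'
from h import *
import pickle
np.set_printoptions(precision=4,suppress=True)
c=pickle.load(open("w1.pkl","rb"))
P=lambda u,v,z:plane("wrist",(u/1.25,v/1.25),z,c)
L,Rr,T,B=P(305,139,.077),P(447,139,.077),P(376,65,.077),P(376,213,.077)
print(L,Rr,T,B,(L+Rr)/2,(T+B)/2,Rr-L,T-B)
print("hub",P(375,142,.08),"knob",P(307,133,.124))
bl,br,tl=P(306,356,.01),P(474,381,.01),P(340,52,.01);print(bl,br,tl,np.linalg.norm(br-bl),np.linalg.norm(tl-bl),np.degrees(np.arctan2(*(br-bl)[1::-1])),np.degrees(np.arctan2(-(tl-bl)[0],(tl-bl)[1])))
print("strip",P(418,370,.012),P(448,372,.012))
print("punch", P(490,135,.044),P(468,232,.044))
E
```

```text
[0.4409 0.2519 0.077 ] [0.5383 0.2519 0.077 ] [0.4902 0.2989 0.077 ] [0.489  0.2005 0.077 ] [0.4896 0.2519 0.077 ] [0.4896 0.2497 0.077 ] [ 0.0974 -0.0001  0.    ] [0.0011 0.0984 0.    ]
hub [0.489 0.25  0.08 ] knob [0.4518 0.2559 0.124 ]
[0.4168 0.0471 0.01  ] [0.5814 0.0193 0.01  ] [0.4592 0.3181 0.01  ] 0.16694283187456546 0.2743053383275795 -9.596742859606058 -8.877182491329389
strip [0.5257 0.0329 0.012 ] [0.5551 0.0306 0.012 ]
punch [0.5751 0.2543 0.044 ] [0.562  0.1786 0.044 ]
```

play_rows(deltas=[{"travel":[1.2,-0.9,0.5],"turn":[0,0,0]},{"travel":[2.27,-1.7,1.2],"turn":[0,0,0]},{"travel":[2.27,-1.7,2.4],"turn":[0,0,0]},{"travel":[2.27,-1.7,3.6],"turn":[0,0,0]},{"travel":[2.27,-1.7,4.4],"turn":[0,0,0]},{"travel":[2.27,-1.7,4.8],"turn":[0,0,0]},{"travel":[2.27,-1.7,4.8],"turn":[0,0,0]}])

```text
clock: 1.95
ee_pos: [0.4491, 0.2565, 0.1595]
orientation: [-179.9, 0.0, 89.9]
contact_force: [0.0, -0.0, -0.6]
finger_gap: 0.0855
```

```bash
python3 - <<'E'
from h import *
print(bot.get_state())
im=cams.camera("wrist");s=cams.camera("scene")
f=np.zeros((600,800,3),np.uint8);f[:350,:560]=cv2.resize(im,(560,350),interpolation=3);
f[350:,:400]=cv2.resize(s[200:300,180:340],(400,250),interpolation=3)
d=cams.camera("side");f[350:,400:]=cv2.resize(d[120:220,230:390],(400,250),interpolation=3)
cv2.imwrite("pics/g1.png",f)
E
```

```text
{'clock': 1.95, 'q': array([ 1.63271671e+01,  1.00437240e+01,  1.07916050e+02, -5.39590394e-03,
        6.21110100e+01,  1.63875984e+01]), 'joint_velocities': array([ 0.2372466 , -1.43844129, -1.41261058,  0.07401055,  0.36931397,
       -0.03087635]), 'joint_efforts': array([-9.04834550e-02, -3.50008500e+01, -2.81895447e+01, -5.77957631e-03,
       -6.76420424e-02, -1.69835072e-03]), 'ee_pos': array([0.44908726, 0.2564718 , 0.15948782]), 'orientation': array([-1.79933436e+02,  2.45431454e-02,  8.99421099e+01]), 'contact_force': array([ 0.02708023, -0.0262818 , -0.56287749]), 'wrist_torque': array([-0.03923722,  0.00714517, -0.03880926]), 'finger_gap': 0.08548018188548014}
```

View pics/g1.png

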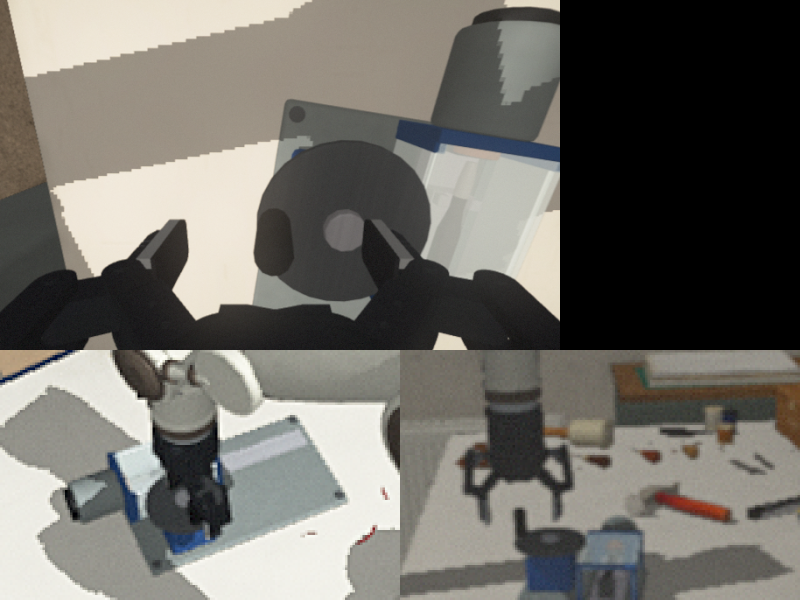

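play_rows(deltas=[{"travel":[0,0,0],"turn":[0,0,0]},{"travel":[0,0,0],"turn":[0,0,0]},{"travel":[0,0,0],"turn":[0,0,0]},{"travel":[0,0,0],"turn":[0,0,0]},{"travel":[0,0,0],"turn":[0,0,0]},{"travel":[0,0,0],"turn":[0,0,0]},{"travel":[0,0,0],"turn":[0,0,0]},{"travel":[0,0,0],"turn":[0,0,0]}], gripper=1)

```text
clock: 3.1
ee_pos: [0.4485, 0.2572, 0.1602]
orientation: [-179.9, 0.0, 90.0]
contact_force: [-4.3, -0.3, 5.3]
finger_gap: 0.0159
```

```bash
cat > arc.py <<'E'
import sys,numpy as np
a,b,n,r=map(float,sys.argv[1:5])
th=np.radians(170.9+np.linspace(a,b,int(n)+1));k=r/.03
print([[round(float(k*(np.sin(t)-np.sin(th[0]))),2),round(float(k*(np.cos(t)-np.cos(th[0]))),2),0] for t in th[1:]])
E
python3 arc.py 0 30 4 .04
```

```text
[[-0.17, -0.02, 0], [-0.35, -0.01, 0], [-0.52, 0.02, 0], [-0.69, 0.07, 0]]
```

play_rows(deltas=[{"travel":[-0.17,-0.02,0],"turn":[0,0,0]},{"travel":[-0.35,-0.01,0],"turn":[0,0,0]},{"travel":[-0.52,0.02,0],"turn":[0,0,0]},{"travel":[-0.69,0.07,0],"turn":[0,0,0]},{"travel":[-0.69,0.07,0],"turn":[0,0,0]}])

```text
clock: 3.72
ee_pos: [0.451, 0.2357, 0.1602]
orientation: [-180.0, 0.1, 90.0]
contact_force: [-4.1, -1.1, 5.7]
finger_gap: 0.0163
```

```bash
python3 arc.py 30 90 6 .04;python3 -c "
from h import *
s=bot.get_state();print(s['ee_pos'],s['contact_force'],s['orientation'],s['wrist_torque'])"
```

```text
[[-0.21, 0.1, 0], [-0.4, 0.24, 0], [-0.56, 0.4, 0], [-0.69, 0.6, 0], [-0.78, 0.81, 0], [-0.84, 1.03, 0]]
[0.45102436 0.23569735 0.16020418] [-4.13559256 -1.13847229  5.66388645] [-1.79973063e+02  5.30646166e-02  8.99934496e+01] [-0.2927792   0.56933035 -0.00808311]
```

play_rows(deltas=[{"travel":[-0.21,0.1,0],"turn":[0,0,0]},{"travel":[-0.4,0.24,0],"turn":[0,0,0]},{"travel":[-0.56,0.4,0],"turn":[0,0,0]},{"travel":[-0.69,0.6,0],"turn":[0,0,0]},{"travel":[-0.78,0.81,0],"turn":[0,0,0]},{"travel":[-0.84,1.03,0],"turn":[0,0,0]},{"travel":[-0.84,1.03,0],"turn":[0,0,0]}])

```text
clock: 4.6
ee_pos: [0.4832, 0.2111, 0.1602]
orientation: [179.8, -0.0, 90.0]
contact_force: [1.5, 0.7, 2.9]
finger_gap: 0.0158
```

```bash
python3 arc.py 90 180 9 .04; python3 arc.py 180 280 10 .04; python3 arc.py 280 361 8 .04
```

```text
[[-0.02, 0.23, 0], [0.01, 0.46, 0], [0.07, 0.69, 0], [0.17, 0.9, 0], [0.31, 1.08, 0], [0.48, 1.25, 0], [0.67, 1.38, 0], [0.88, 1.47, 0], [1.11, 1.53, 0]]
[[0.23, 0.02, 0], [0.46, -0.01, 0], [0.69, -0.07, 0], [0.9, -0.17, 0], [1.08, -0.31, 0], [1.25, -0.48, 0], [1.38, -0.67, 0], [1.47, -0.88, 0], [1.53, -1.11, 0], [1.54, -1.34, 0]]
[[-0.02, -0.23, 0], [-0.09, -0.46, 0], [-0.19, -0.67, 0], [-0.33, -0.86, 0], [-0.5, -1.02, 0], [-0.7, -1.15, 0], [-0.92, -1.25, 0], [-1.15, -1.3, 0]]
```

play_rows(deltas=[{"travel":[-0.02,0.23,0],"turn":[0,0,0]},{"travel":[0.01,0.46,0],"turn":[0,0,0]},{"travel":[0.07,0.69,0],"turn":[0,0,0]},{"travel":[0.17,0.9,0],"turn":[0,0,0]},{"travel":[0.31,1.08,0],"turn":[0,0,0]},{"travel":[0.48,1.25,0],"turn":[0,0,0]},{"travel":[0.67,1.38,0],"turn":[0,0,0]},{"travel":[0.88,1.47,0],"turn":[0,0,0]},{"travel":[1.11,1.53,0],"turn":[0,0,0]},{"travel":[1.11,1.53,0],"turn":[0,0,0]}])

```text
clock: 5.85
ee_pos: [0.5276, 0.2451, 0.1602]
orientation: [-180.0, -0.0, 90.0]
contact_force: [-3.4, 1.4, 6.5]
finger_gap: 0.016
```

play_rows(deltas=[{"travel":[0.23,0.02,0],"turn":[0,0,0]},{"travel":[0.46,-0.01,0],"turn":[0,0,0]},{"travel":[0.69,-0.07,0],"turn":[0,0,0]},{"travel":[0.9,-0.17,0],"turn":[0,0,0]},{"travel":[1.08,-0.31,0],"turn":[0,0,0]},{"travel":[1.25,-0.48,0],"turn":[0,0,0]},{"travel":[1.38,-0.67,0],"turn":[0,0,0]},{"travel":[1.47,-0.88,0],"turn":[0,0,0]},{"travel":[1.53,-1.11,0],"turn":[0,0,0]},{"travel":[1.54,-1.34,0],"turn":[0,0,0]},{"travel":[1.54,-1.34,0],"turn":[0,0,0]}])

```text
clock: 7.22
ee_pos: [0.4869, 0.2909, 0.1602]
orientation: [-180.0, -0.0, 90.0]
contact_force: [-0.8, -1.6, 7.2]
finger_gap: 0.0164
```

play_rows(deltas=[{"travel":[-0.02,-0.23,0],"turn":[0,0,0]},{"travel":[-0.09,-0.46,0],"turn":[0,0,0]},{"travel":[-0.19,-0.67,0],"turn":[0,0,0]},{"travel":[-0.33,-0.86,0],"turn":[0,0,0]},{"travel":[-0.5,-1.02,0],"turn":[0,0,0]},{"travel":[-0.7,-1.15,0],"turn":[0,0,0]},{"travel":[-0.92,-1.25,0],"turn":[0,0,0]},{"travel":[-1.15,-1.3,0],"turn":[0,0,0]},{"travel":[-1.22,-1.31,0],"turn":[0,0,0]},{"travel":[-1.22,-1.31,0],"turn":[0,0,0]}])

```text
clock: 8.48
ee_pos: [0.4481, 0.2559, 0.1602]
orientation: [179.9, -0.3, 89.9]
contact_force: [2.3, 9.1, 3.0]
finger_gap: 0.0164
```

play_rows(deltas=[{"travel":[-1.2,-1.31,0],"turn":[0,0,0]},{"travel":[-1.2,-1.31,0],"turn":[0,0,0]},{"travel":[-1.2,-1.31,0],"turn":[0,0,0]},{"travel":[-1.2,-1.31,0],"turn":[0,0,0]},{"travel":[-1.2,-1.31,0],"turn":[0,0,0]},{"travel":[-1.2,-1.31,0],"turn":[0,0,0]}], gripper=0)

```text
clock: 9.22
ee_pos: [0.4094, 0.2183, 0.16]
orientation: [180.0, -0.0, 90.0]
contact_force: [-0.0, 0.1, 0.0]
finger_gap: 0.0853
```

I mis-wrote that call: the rows should have been zero shifts. The hand moved about 38 mm sideways while it was opening. I'll lift and check the crank, slide and unit.

play_rows(deltas=[{"travel":[0,0,-1.2],"turn":[0,0,0]},{"travel":[0,0,-2.4],"turn":[0,0,0]},{"travel":[-0.8,0.8,-3.0],"turn":[0,0,0]},{"travel":[-2.0,2.0,-3.0],"turn":[0,0,0]},{"travel":[-3.2,3.2,-3.0],"turn":[0,0,0]},{"travel":[-4.2,4.2,-3.0],"turn":[0,0,0]},{"travel":[-4.6,4.7,-3.0],"turn":[0,0,0]},{"travel":[-4.6,4.7,-3.0],"turn":[0,0,0]}])

```text
clock: 10.22
ee_pos: [0.5504, 0.0799, 0.2497]
orientation: [-180.0, -0.0, 89.9]
contact_force: [-0.7, 1.1, 0.4]
finger_gap: 0.0855
```

```bash
python3 - <<'E'
from h import *
import pickle
c=cams.get_calibration("wrist");pickle.dump(c,open("w2.pkl","wb"))
im=cams.camera("wrist");cv2.imwrite("pics/w2.png",im)
cv2.imwrite("pics/w2b.png",cv2.resize(im,(800,500),interpolation=3))
cv2.imwrite("pics/side2.png",cams.camera("side"));cv2.imwrite("pics/scene2.png",cams.camera("scene"))
s=bot.get_state();print(s["clock"],s["ee_pos"],s["orientation"])
E
```

```text
10.375 [0.54918971 0.08126912 0.24967054] [-1.79942115e+02 -2.61555949e-02  9.00774077e+01]
```

View pics/w2b.png

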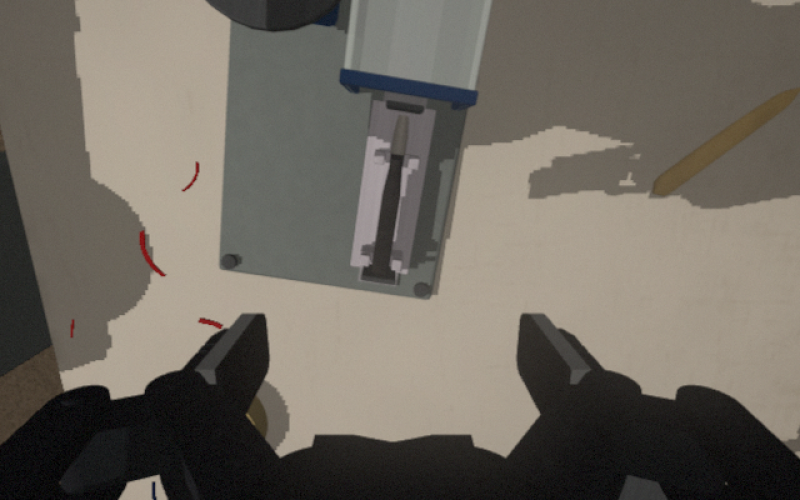

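```bash
python3 - <<'E'
from h import *
import pickle
np.set_printoptions(precision=4,suppress=True)
c=pickle.load(open("w2.pkl","rb"))
P=lambda u,v,z:plane("wrist",(u/1.25,v/1.25),z,c)
t,b=P(403,115,.044),P(378,277,.046);d=t-b;print("tip",t,"butt",b,np.linalg.norm(d),np.degrees(np.arctan2(-d[0],d[1])))
print("cradles",P(397,158,.044),P(383,260,.044))
u=(t-b)/np.linalg.norm(t-b);print("grip",t-.063*u, b+.042*u,(P(397,158,.044)+P(383,260,.044))/2)
a=cv2.imread("pics/scene0.png");e=cv2.imread("pics/scene2.png");s0=cv2.imread("pics/side0.png");s2=cv2.imread("pics/side2.png")
f=np.zeros((600,800,3),np.uint8)
f[:267,:400]=cv2.resize(a[215:295,200:320],(400,267),interpolation=3);f[:267,400:]=cv2.resize(e[215:295,200:320],(400,267),interpolation=3)
x=cv2.resize(s2[165:245,260:340],(333,333),interpolation=3);f[267:,:333]=x
f[267:,333:753]=cv2.resize(s2[140:206,372:455],(420,333),interpolation=3)
cv2.imwrite("pics/c2.png",f)
E
```

```text
tip [0.5578 0.1583 0.044 ] butt [0.541  0.0515 0.046 ] 0.10818576899872355 -8.943375874882886
cradles [0.5541 0.1319 0.044 ] [0.5445 0.0631 0.044 ]
grip [0.548  0.0961 0.0452] [0.5475 0.093  0.0452] [0.5493 0.0975 0.044 ]
```

View pics/c2.png

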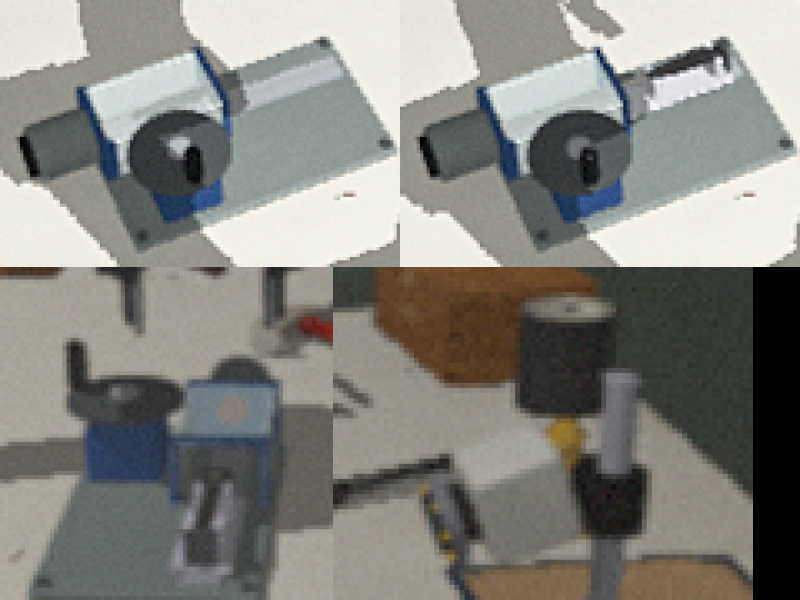

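play_rows(deltas=[{"travel":[1.2,-0.5,-0.6],"turn":[0,0,0]},{"travel":[2.4,-1.1,-1.2],"turn":[0,0,0]},{"travel":[3.56,-1.63,-1.8],"turn":[0,0,0]},{"travel":[3.56,-1.63,-1.8],"turn":[0,0,0]},{"travel":[3.56,-1.63,-1.8],"turn":[0,0,0]}])

```text
clock: 11.0
ee_pos: [0.5006, 0.1871, 0.3035]
orientation: [-180.0, 0.0, 90.1]
contact_force: [-0.1, 0.6, 0.1]
finger_gap: 0.0855
```

```bash
python3 - <<'E'
from h import *
import pickle
np.set_printoptions(precision=4,suppress=True)
c=cams.get_calibration("wrist");c1=pickle.load(open("w1.pkl","rb"))
im=cams.camera("wrist");cv2.imwrite("pics/w3.png",im);w1=cv2.imread("pics/w1.png")
print(bot.get_state()["ee_pos"])
g0,g=[cv2.cvtColor(i,6) for i in(w1,im)]
for nm,(x0,y0,x1,y1) in {"disc+base":(245,40,350,180),"knob":(229,90,266,124)}.items():
    T=g0[y0:y1,x0:x1];S=g[y0-20:y1+20,x0-20:x1+20]
    r=cv2.matchTemplate(S,T,cv2.TM_CCOEFF_NORMED);_,v,_,p=cv2.minMaxLoc(r);print(nm,v,np.array(p)-20)
k=proj("wrist",[.489,.250,.077],c1),proj("wrist",[.489,.250,.077],c);print("expected shift",k[1]-k[0])
A=lambda i:cv2.resize(i[40:180,200:360],(400,350),interpolation=3)
cv2.imwrite("pics/c3.png",np.hstack([A(w1),A(im)]))
E
```

```text
[0.5007 0.1866 0.3032]
disc+base 0.9840073585510254 [-1 -2]
knob 0.9767193794250488 [ 0 -7]
expected shift [-0.3675 -1.6704]
```

View pics/c3.png

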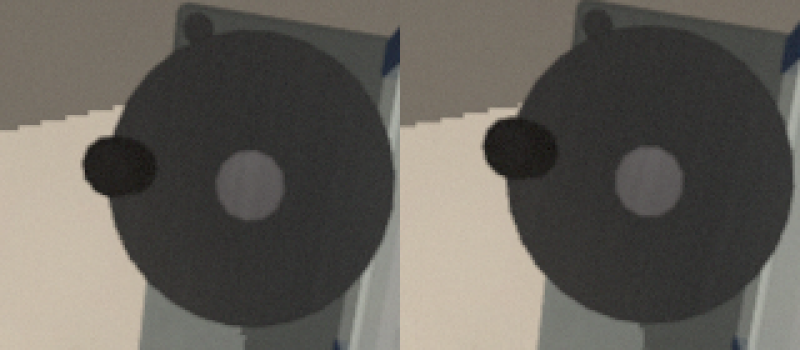

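The crank now reads about 5° short of the start mark, probably because of that slip. I'll grip the knob again and take it back to the stop.

play_rows(deltas=[{"travel":[1.2,-0.9,0.5],"turn":[0,0,0]},{"travel":[2.43,-1.69,1.2],"turn":[0,0,0]},{"travel":[2.43,-1.69,2.6],"turn":[0,0,0]},{"travel":[2.43,-1.69,4.0],"turn":[0,0,0]},{"travel":[2.43,-1.69,4.78],"turn":[0,0,0]},{"travel":[2.43,-1.69,4.78],"turn":[0,0,0]}])

```text
clock: 11.8
ee_pos: [0.449, 0.2585, 0.1578]
orientation: [-179.7, 0.1, 89.9]
contact_force: [-0.7, 0.4, 1.0]
finger_gap: 0.0857
```

play_rows(deltas=[{"travel":[0,0,0],"turn":[0,0,0]},{"travel":[0,0,0],"turn":[0,0,0]},{"travel":[0,0,0],"turn":[0,0,0]},{"travel":[0,0,0],"turn":[0,0,0]},{"travel":[0,0,0],"turn":[0,0,0]},{"travel":[0,0,0],"turn":[0,0,0]},{"travel":[0,0,0],"turn":[0,0,0]}], gripper=1)

```text
clock: 12.68
ee_pos: [0.4499, 0.2602, 0.1613]
orientation: [-179.9, -0.0, 90.0]
contact_force: [-4.9, 0.4, 7.4]
finger_gap: 0.0163
```

play_rows(deltas=[{"travel":[-0.07,0,0],"turn":[0,0,0]},{"travel":[-0.14,0,0],"turn":[0,0,0]},{"travel":[-0.14,0,0],"turn":[0,0,0]}])

```text
clock: 13.05
ee_pos: [0.4492, 0.2565, 0.1613]
orientation: [-179.8, -0.1, 90.0]
contact_force: [-7.7, 3.1, 10.3]
finger_gap: 0.0161
```

play_rows(deltas=[{"travel":[-0.04,0,0],"turn":[0,0,0]},{"travel":[-0.08,0,0],"turn":[0,0,0]},{"travel":[-0.08,0,0],"turn":[0,0,0]}])

```text
clock: 13.42
ee_pos: [0.4488, 0.2541, 0.1613]
orientation: [-179.7, -0.1, 90.0]
contact_force: [-10.0, 2.4, 10.8]
finger_gap: 0.0162
```

play_rows(deltas=[{"travel":[-0.04,0,0],"turn":[0,0,0]},{"travel":[-0.08,0,0],"turn":[0,0,0]},{"travel":[-0.08,0,0],"turn":[0,0,0]}])

```text
clock: 13.8
ee_pos: [0.4487, 0.2532, 0.1613]
orientation: [-179.8, -0.3, 90.0]
contact_force: [-9.1, 10.3, 7.9]
finger_gap: 0.0161
```

play_rows(deltas=[{"travel":[0,0,0],"turn":[0,0,0]},{"travel":[0,0,0],"turn":[0,0,0]},{"travel":[0,0,0],"turn":[0,0,0]},{"travel":[0,0,0],"turn":[0,0,0]},{"travel":[0,0,0],"turn":[0,0,0]},{"travel":[0,0,0],"turn":[0,0,0]}], gripper=0)

```text
clock: 14.55
ee_pos: [0.4505, 0.2507, 0.1605]
orientation: [-180.0, -0.0, 90.0]
contact_force: [-0.1, -0.6, 0.5]
finger_gap: 0.0854
```

play_rows(deltas=[{"travel":[0,0,-1.2],"turn":[0,0,0]},{"travel":[0,0,-2.6],"turn":[0,0,0]},{"travel":[-0.6,0.6,-4.0],"turn":[0,0,0]},{"travel":[-1.6,1.3,-4.8],"turn":[0,0,0]},{"travel":[-2.23,1.73,-4.8],"turn":[0,0,0]},{"travel":[-2.23,1.73,-4.8],"turn":[0,0,0]},{"travel":[-2.23,1.73,-4.8],"turn":[0,0,0]}])

```text
clock: 15.42
ee_pos: [0.5018, 0.1843, 0.304]
orientation: [-179.9, -0.0, 90.0]
contact_force: [-0.4, 0.6, 0.1]
finger_gap: 0.0854
```

```bash
python3 - <<'E'
from h import *
import pickle
np.set_printoptions(precision=4,suppress=True)
c=cams.get_calibration("wrist");c1=pickle.load(open("w1.pkl","rb"));pickle.dump(c,open("w4.pkl","wb"))
im=cams.camera("wrist");cv2.imwrite("pics/w4.png",im);w1=cv2.imread("pics/w1.png");w3=cv2.imread("pics/w3.png")
s=bot.get_state();print(s["ee_pos"],s["orientation"],s["contact_force"])
g0,g=[cv2.cvtColor(i,6) for i in(w1,im)]
for nm,(x0,y0,x1,y1) in {"disc+base":(245,40,350,180),"knob":(229,90,266,124)}.items():
    T=g0[y0:y1,x0:x1];S=g[y0-20:y1+20,x0-20:x1+20]
    r=cv2.matchTemplate(S,T,cv2.TM_CCOEFF_NORMED);_,v,_,p=cv2.minMaxLoc(r);print(nm,v,np.array(p)-20)
for X in([.489,.25,.077],[.4495,.256,.124]):print("expected",proj("wrist",X,c)-proj("wrist",X,c1))
E
```

```text
[0.5017 0.1845 0.3039] [-179.923    -0.0103   90.0408] [ 0.57   -0.2329 -0.4127]
disc+base 0.9904841184616089 [-2 -5]
knob 0.9921650290489197 [-2 -5]
expected [-1.6873 -4.8768]
expected [-2.2725 -5.9186]
```

play_rows(deltas=[{"travel":[-1.0,0.5,0.8],"turn":[0,0,0.05]},{"travel":[-2.0,1.0,1.8],"turn":[0,0,0.1]},{"travel":[-2.99,1.54,3.0],"turn":[0,0,0.155]},{"travel":[-2.99,1.54,4.4],"turn":[0,0,0.155]},{"travel":[-2.99,1.54,5.6],"turn":[0,0,0.155]},{"travel":[-2.99,1.54,6.4],"turn":[0,0,0.155]},{"travel":[-2.99,1.54,6.8],"turn":[0,0,0.155]},{"travel":[-2.99,1.54,6.8],"turn":[0,0,0.155]}])

```text
clock: 16.48
ee_pos: [0.548, 0.0947, 0.1]
orientation: [-179.9, 0.0, 81.2]
contact_force: [0.5, 0.0, 0.2]
finger_gap: 0.0857
```

```bash
python3 - <<'E'
from h import *
import pickle
c=cams.get_calibration("wrist");pickle.dump(c,open("w5.pkl","wb"))
im=cams.camera("wrist");cv2.imwrite("pics/w5.png",im)
d=cams.camera("side");sc=cams.camera("scene");cv2.imwrite("pics/side5.png",d);cv2.imwrite("pics/scene5.png",sc)
f=np.zeros((600,800,3),np.uint8);f[:350,:560]=cv2.resize(im,(560,350),interpolation=3)
f[350:,:400]=cv2.resize(d[160:260,240:400],(400,250),interpolation=3)
f[350:,400:]=cv2.resize(sc[130:230,190:350],(400,250),interpolation=3)
cv2.imwrite("pics/c5.png",f)
s=bot.get_state();print(s["ee_pos"],s["orientation"],s["contact_force"])
E
```

```text
[0.5494646  0.09434869 0.10184716] [ 1.79863932e+02 -1.54302281e-02  8.11378238e+01] [ 0.59019285 -1.17975291  0.27213158]
```

View pics/c5.png

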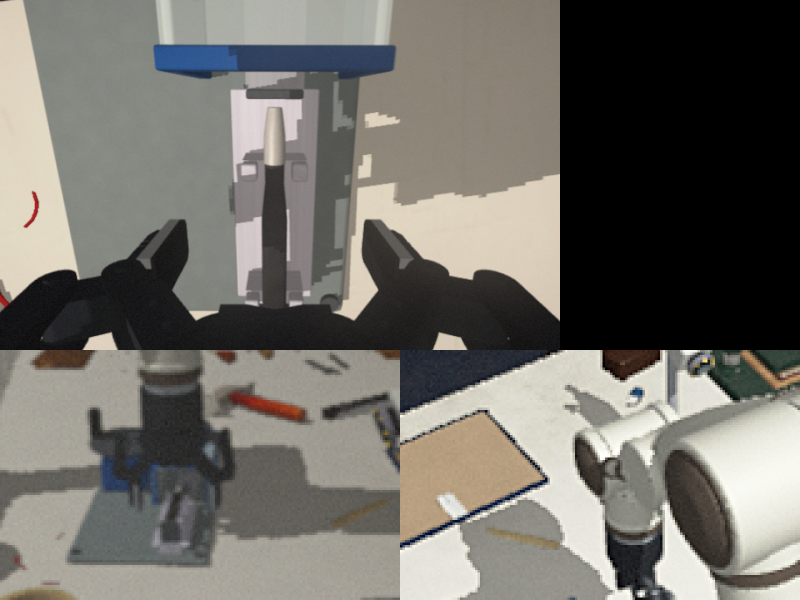

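```bash
python3 - <<'E'
from h import *
import pickle
from scipy.spatial.transform import Rotation as Ro
np.set_printoptions(precision=4,suppress=True)
c=pickle.load(open("w5.pkl","rb"))
R=Ro.from_euler("xyz",[179.9,0,81.14],degrees=True).as_matrix();p=np.array([.5485,.0945,.1])
for n,u,v,z in(("tip",275,107,.044),("far wall",272,155,.046),("near wall",274,300,.046),("shank near",275,290,.046)):
    X=plane("wrist",(u/.875,v/.875),z,c);print(n,X,R.T@(X-p))
E
```

```text
tip [0.5582 0.1559 0.044 ] [0.0621 0.0001 0.056 ]
far wall [0.5539 0.1362 0.046 ] [ 0.0421 -0.0012  0.054 ]
near wall [0.5433 0.0635 0.046 ] [-0.0315 -0.0004  0.054 ]
shank near [0.5447 0.0691 0.046 ] [-0.0257  0.0001  0.054 ]
```

play_rows(deltas=[{"travel":[0,0,0],"turn":[0,0,0]},{"travel":[0,0,0],"turn":[0,0,0]},{"travel":[0,0,0],"turn":[0,0,0]},{"travel":[0,0,0],"turn":[0,0,0]},{"travel":[0,0,0],"turn":[0,0,0]},{"travel":[0,0,0],"turn":[0,0,0]},{"travel":[0,0,0],"turn":[0,0,0]},{"travel":[0,0,0],"turn":[0,0,0]}], gripper=1)

```text
clock: 17.62
ee_pos: [0.5487, 0.0942, 0.1007]
orientation: [180.0, 0.0, 81.1]
contact_force: [-0.6, -0.5, 2.9]
finger_gap: 0.0104
```

play_rows(deltas=[{"travel":[0,0,-0.3],"turn":[0,0,0]},{"travel":[0,0,-0.9],"turn":[0,0,0]},{"travel":[0,0,-1.8],"turn":[0,0,0]},{"travel":[0,0,-3.0],"turn":[0,0,0]},{"travel":[0,0,-3.4],"turn":[0,0,0]}])

```text
clock: 18.25
ee_pos: [0.5501, 0.0942, 0.2061]
orientation: [179.7, -0.0, 81.1]
contact_force: [0.2, -0.6, -0.4]
finger_gap: 0.0102
```

play_rows(deltas=[{"travel":[0,0.0,-1.2],"turn":[0,0,0]},{"travel":[-0.7,0.5,-2.5],"turn":[0,0,0]},{"travel":[-1.7,1.2,-3.8],"turn":[0,0,0]},{"travel":[-2.8,2.0,-5.0],"turn":[0,0,0]},{"travel":[-4.0,2.9,-6.0],"turn":[0,0,0]},{"travel":[-5.3,3.8,-6.9],"turn":[0,0,0]},{"travel":[-6.5,4.7,-7.3],"turn":[0,0,0]},{"travel":[-7.5,5.4,-7.3],"turn":[0,0,0]},{"travel":[-8.0,5.7,-7.3],"turn":[0,0,0]},{"travel":[-8.0,5.7,-7.3],"turn":[0,0,0]},{"travel":[-8.0,5.7,-7.3],"turn":[0,0,0]}])

```text
clock: 19.62
ee_pos: [0.6803, -0.1685, 0.4212]
orientation: [-180.0, -0.0, 81.2]
contact_force: [0.0, -0.2, 0.1]
finger_gap: 0.0105
```

```bash
python3 - <<'E'
from h import *
import pickle
c=cams.get_calibration("wrist");pickle.dump(c,open("w6.pkl","wb"))
im=cams.camera("wrist");cv2.imwrite("pics/w6.png",im)
d=cams.camera("side");sc=cams.camera("scene");cv2.imwrite("pics/side6.png",d);cv2.imwrite("pics/scene6.png",sc)
f=np.zeros((600,800,3),np.uint8);f[:400,:640]=im
f[400:,:400]=cv2.resize(d[120:220,340:540],(400,200),interpolation=3)
f[400:,400:]=cv2.resize(sc[100:200,220:420],(400,200),interpolation=3)
cv2.imwrite("pics/c6.png",f)
s=bot.get_state();print(s["clock"],s["ee_pos"],s["orientation"],s["contact_force"],s["finger_gap"])
E
```

```text
19.775 [ 0.68032858 -0.16827195  0.42181943] [ 1.79990532e+02 -5.03392425e-03  8.11852303e+01] [-0.54941818  0.28256208 -0.33799091] 0.010250254606750083
```

View pics/c6.png

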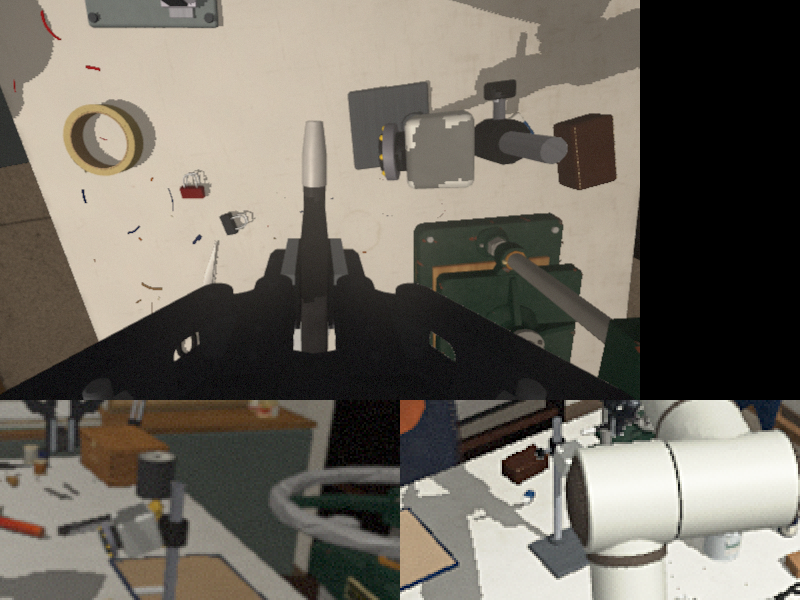

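```bash
python3 - <<'E'
from h import *
import pickle
np.set_printoptions(precision=4,suppress=True)
c=pickle.load(open("w6.pkl","rb"))
w=cv2.imread("pics/w6.png");d=cv2.imread("pics/side6.png")
for n,i,(x0,y0,x1,y1) in(("w",w,(370,105,410,190)),("side",d,(385,170,412,205))):
    h=cv2.cvtColor(i,cv2.COLOR_BGR2HSV)[y0:y1,x0:x1]
    m=((h[...,0]>15)&(h[...,0]<35)&(h[...,1]>90)&(h[...,2]>90)).astype(np.uint8)
    k,l,st,ce=cv2.connectedComponentsWithStats(m)
    print(n,[(st[j,4],*np.round(ce[j]+[x0,y0],1)) for j in range(1,k) if st[j,4]>1])
g=cv2.cvtColor(w,6)
for r in(120,135,150,165,180):print(r,g[r,376:412:2],g[r,462:486:2])
for q in(415,430,450,468):print(q,g[104:122:2,q],g[178:196:2,q])
print("post",plane("wrist",(553,150),.300,c))
g=cv2.cvtColor(d,6);print(g[180:206:2,384:424:2])
print(tri([("wrist",(388,151),c),("side",(393.1,191.1))]))
E
```

```text
w [(np.int32(11), np.float64(382.5), np.float64(128.1)), (np.int32(21), np.float64(380.7), np.float64(137.6)), (np.int32(21), np.float64(380.6), np.float64(156.6)), (np.int32(14), np.float64(383.1), np.float64(172.5))]
side [(np.int32(2), np.float64(389.5), np.float64(184.0)), (np.int32(3), np.float64(393.7), np.float64(192.7)), (np.int32(3), np.float64(394.7), np.float64(196.7)), (np.int32(45), np.float64(405.7), np.float64(202.1))]
120 [ 83  85  83  86  86  84  82  83  84  82  85  85  83  76  79  83 109 131] [184 187 191 134 124 112 148 178 179 175 151  59]
135 [ 86  83 105 111 105 100 100  97  92  62  48  44  43  51  64 164 185 205] [116 119 115 116 114 108  78  46  45  45  43  46]
150 [ 87  75  55 103 126 126 123 122 114  62  55  59  54  52  48 100 181 107] [121 116 115 115 113 110  79  45  45  43  43  45]
165 [ 83  87  62  56 118 124 125 127 123  91  58  47  56  53  44  72 100 106] [114 114 113 114 114 113 149 177 178 180 180 179]
180 [193 192 193 181 190 187 147 144 146 158 162 182 187 186 190 177 112 104] [113 114 116 142 157 145 164 183 182 180 182 183]
415 [ 83  83  79  85  
[... 815 characters left out ...]
 105 116 115
   90  38]
 [155 152 155 143  64  87  80  45  49 112 113 112 110 106 105 104 107 110
  104  47]
 [158 156 162 158 101  64  67  68 100 107 120 112 113 107 108 106 107 127
  146 124]
 [158 161 158 156 140  80  67  90 155 128 115 116 112 116 118 138 152 151
  155 131]
 [152 158 156 155 156 135  65  98 143 139 113 106 120 133  91  86  87  82
   88  86]
 [154 152 152 155 157  99  54  76  73  98 100 102 101 105 105 107 111 110
  111 101]
 [157 154 156 152 152 135  51  85 109 106 108 108 106 109 109 110 110 107
  108 100]
 [157 151 159 156 154 161 124  55  97 111 107 110 112 104 104 109 110 106
  110 100]]
(array([ 0.7427, -0.1437,  0.2287]), [array([-0.8, -0.1]), array([ 0.2, -0. ])])
```

```bash
cat > plan.py <<'E'
import numpy as np
from scipy.spatial.transform import Rotation as Ro
from station import bot
def frame(psi,el):
    a,e=np.radians([psi,el]);f=np.array([np.cos(a),np.sin(a),0]);u=np.array([0,0,1])
    x=np.cos(e)*f+np.sin(e)*u;z=np.sin(e)*f-np.cos(e)*u
    return np.column_stack([x,np.cross(z,x),z])
def delta(p,R,show=True):
    s=bot.get_state();R0=Ro.from_euler("xyz",s["orientation"],degrees=True).as_matrix()
    t=R0.T@(np.array(p)-s["ee_pos"])/.03;r=Ro.from_matrix(R0.T@R).as_rotvec()
    print("from",np.round(s["ee_pos"],4),"travel",np.round(t,2),"turn",np.round(r,3),"deg",np.degrees(np.linalg.norm(r)).round(1),"|mm|",np.linalg.norm(t)*30)
E
python3 -c "
from plan import *
delta([.54,-.104,.334],frame(0,45))"
```

```text
from [ 0.6803 -0.1683  0.4218] travel [ 1.4  -4.95  2.93] turn [-0.554  0.647  1.338] deg 90.9 |mm| 177.5816596092377
```

play_rows(deltas=[{"travel":[0.14,-0.5,0.29],"turn":[-0.055,0.065,0.134]},{"travel":[0.28,-0.99,0.59],"turn":[-0.111,0.129,0.268]},{"travel":[0.42,-1.49,0.88],"turn":[-0.166,0.194,0.401]},{"travel":[0.56,-1.98,1.17],"turn":[-0.222,0.259,0.535]},{"travel":[0.7,-2.48,1.47],"turn":[-0.277,0.324,0.669]},{"travel":[0.84,-2.97,1.76],"turn":[-0.332,0.388,0.803]},{"travel":[0.98,-3.47,2.05],"turn":[-0.388,0.453,0.937]},{"travel":[1.12,-3.96,2.34],"turn":[-0.443,0.518,1.07]},{"travel":[1.26,-4.46,2.64],"turn":[-0.499,0.582,1.204]},{"travel":[1.4,-4.95,2.93],"turn":[-0.554,0.647,1.338]},{"travel":[1.4,-4.95,2.93],"turn":[-0.554,0.647,1.338]},{"travel":[1.4,-4.95,2.93],"turn":[-0.554,0.647,1.338]}])

```text
clock: 21.28
ee_pos: [0.5409, -0.1051, 0.3351]
orientation: [179.8, -45.1, 0.2]
contact_force: [0.6, -0.2, -0.8]
finger_gap: 0.0104
```

```bash
python3 - <<'E'
from h import *
import pickle
np.set_printoptions(precision=4,suppress=True)
c=cams.get_calibration("wrist");pickle.dump(c,open("w7.pkl","wb"))
w=cams.camera("wrist");cv2.imwrite("pics/w7.png",w)
s=bot.get_state();print(s["clock"],s["ee_pos"],s["orientation"],s["q"],s["finger_gap"])
u=proj("wrist",[.743,-.144,.229],c);print("expected L",u)
x0,y0=np.maximum(np.int32(u)-[80,70],0);roi=w[y0:y0+140,x0:x0+170]
h=cv2.cvtColor(roi,cv2.COLOR_BGR2HSV)
m=((h[...,0]>15)&(h[...,0]<35)&(h[...,1]>90)&(h[...,2]>90)).astype(np.uint8)
k,l,st,ce=cv2.connectedComponentsWithStats(m);print([(int(st[j,4]),*np.round(ce[j]+[x0,y0],1).tolist()) for j in range(1,k) if st[j,4]>2])
w6=cv2.imread("pics/w6.png")[100:195,370:500]
f=np.zeros((600,800,3),np.uint8)
a=cv2.resize(roi,None,fx=3,fy=3,interpolation=3)[:420,:510];f[:a.shape[0],:a.shape[1]]=a
f[420:,:288]=cv2.resize(w,(288,180));
b=cv2.resize(w6[:,:72],None,fx=4,fy=4,interpolation=3)[:,:288];f[:380,512:]=b
d=cv2.imread("pics/side6.png")[165:215,380:430];f[380:600,520:740]=cv2.resize(d,(220,220),interpolation=3)
cv2.imwrite("pics/c7.png",f);print("roi origin",x0,y0,roi.shape)
E
```

```text
21.325 [ 0.5412 -0.1054  0.3355] [179.8188 -45.0869   0.1813] [-33.4866 -18.5914 121.6498  35.132   42.6608  37.4863] 0.010523772089251591
expected L [360.8824 106.6677]
[(26, 365.5, 96.0), (27, 347.6, 98.9), (27, 380.9, 99.7), (26, 339.5, 106.0), (24, 384.5, 106.9), (13, 344.2, 113.2), (9, 376.0, 114.0)]
roi origin 280 36 (140, 170, 3)
```

View pics/c7.png

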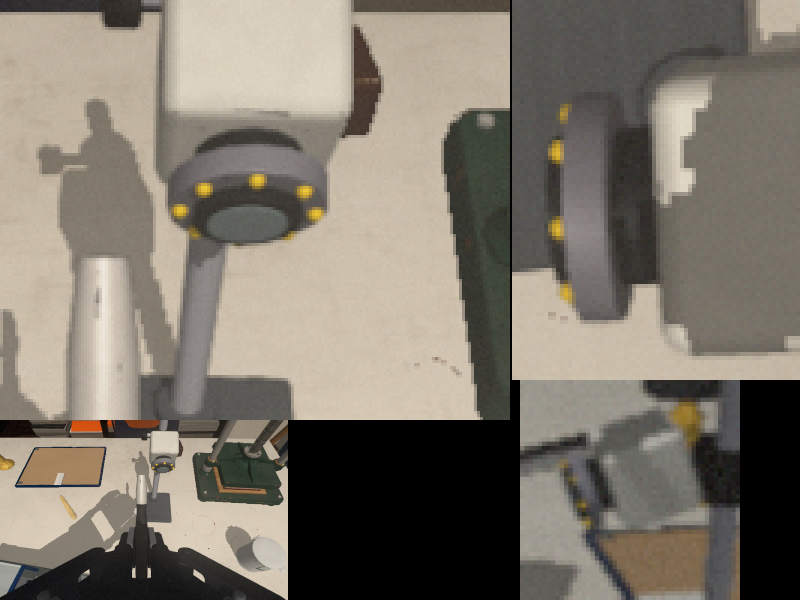

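```bash
cat > fit.py <<'E'
from h import *
from plan import frame
import pickle
from scipy.optimize import least_squares
np.set_printoptions(precision=4,suppress=True)
c7,c6=[pickle.load(open(f"w{i}.pkl","rb")) for i in(7,6)]
D7={0:(365.5,96),-1:(347.6,98.9),1:(380.9,99.7),-2:(339.5,106),2:(384.5,106.9)}
D6={-2:(382.5,128.1),-1:(380.7,137.6),0:(380.6,156.6),1:(383.1,172.5)}
cs=cams.get_calibration("side")
def res(p,full=False):
    L=p[:3];psi,xo,r,f0=p[3:];R=frame(psi,20);h,lat,up=R[:,0],R[:,1],-R[:,2]
    dot=lambda k:L+xo*h+r*(np.sin(f0+k*np.pi/4)*lat+np.cos(f0+k*np.pi/4)*up)
    o=[proj("wrist",L,c7)-(362.3,110.3)]
    o+=[proj("wrist",dot(k),c7)-v for k,v in D7.items()]
    o+=[proj("wrist",dot(k),c6)-v for k,v in D6.items()]
    if full:print(np.round(np.array(o),1).tolist())
    o+=[[(xo-.004)/.004*.5,(r-.018)/.002*.5]]
    return np.concatenate(o)
for f0 in(None,0.,.2):
    x0=np.array([.743,-.144,.229,-5,.004,.018,.1])
    if f0 is None: q=least_squares(res,x0,x_scale=[.01]*3+[1,.003,.003,.1]);p=q.x
    else: q=least_squares(lambda y:res(np.r_[y,f0]),x0[:6],x_scale=[.01]*3+[1,.003,.003]);p=np.r_[q.x,f0]
    print(p,"cost",q.cost);res(p,True)
    J=q.jac;print("sd",np.sqrt(np.diag(np.linalg.inv(J.T@J))))
    L=p[:3];h=frame(p[3],20)[:,0];print("post along h:",np.array([.824,-.1455])-L[:2], "side proj",proj("side",L,cs))
E
python3 fit.py; grep -n x /dev/null
```

```text
[ 0.7368 -0.1441  0.2311 -1.5     0.0032  0.0184 -0.0027] cost 0.659563423146736
[[-0.5, 0.0], [-0.5, -0.0], [-0.3, -0.0], [-0.1, -0.1], [-0.2, 0.1], [-0.0, 0.1], [0.2, 0.5], [-0.2, 0.3], [0.1, 0.3], [0.0, 0.3]]
sd [0.001  0.0004 0.0007 1.2801 0.0009 0.0003 0.0275]
post along h: [ 0.0872 -0.0014] side proj [390.9639 190.2673]
[ 0.7368 -0.1441  0.2311 -1.4968  0.0032  0.0184  0.    ] cost 0.6645419707055057
[[-0.5, 0.0], [-0.4, -0.0], [-0.3, -0.0], [-0.1, -0.1], [-0.3, 0.1], [-0.1, 0.2], [0.2, 0.5], [-0.2, 0.3], [0.1, 0.3], [0.1, 0.3]]
sd [0.001  0.0003 0.0007 1.2791 0.0009 0.0003]
post along h: [ 0.0872 -0.0014] side proj [390.9628 190.265 ]
[ 0.7369 -0.1423  0.231  -1.4231  0.0033  0.0184  0.2   ] cost 27.87609064620259
[[-2.7, 0.0], [1.9, 0.2], [1.4, -1.4], [-0.1, 1.5], [-1.7, -2.0], [-3.6, 2.0], [-0.5, -0.9], [-0.4, 2.2], [0.5, 2.7], [0.9, 0.1]]
sd [0.001  0.0003 0.0007 1.2559 0.0009 0.0004]
post along h: [ 0.0871 -0.0032] side proj [390.8299 190.0439]
```

```bash
cat > pose.py <<'E'
from fit import *
from plan import *
c=c6;s=[.6803,-.1683,.4218];R0=Ro.from_euler("xyz",[179.99,0,81.18],degrees=True).as_matrix()
w=cv2.imread("pics/w6.png");g=cv2.cvtColor(w,6)
print(g[112:132,314]);print("w7",cv2.cvtColor(cv2.imread("pics/w7.png"),6)[112:132,313])
for r in(135,175,215):print(r,g[r,296:332])
for v in(120,121,122):
    d=R0.T@(np.array(c["R"]).T@np.array([(314.5-c["cx"])/c["fx"],(v-c["cy"])/c["fy"],1]));o=R0.T@(-np.array(c["R"]).T@c["t"]-s)
    print(v,"tip tool",[np.round(o+d*(z-o[2])/d[2],4) for z in(.0525,.0565)],o)
E
python3 pose.py | tail -9
```

```text
135 [198 196 197 198 195 198 199 185 167 160 170 174 178 179 185 186 185 179
 173 164 157 149 144 134 127 116 105  98 142 186 194 195 196 194 196 196]
175 [199 199 199 197 198 185 166 162 168 172 178 181 193 201 211 208 196 185
 174 167 161 156 149 143 135 129 118 114 103  98 139 182 195 193 197 197]
215 [196 195 195 195 195 196 154  79  56  60  59  56  58  56  59  60  56  60
  55  57  57  58  62  58  63  58  55  56  55  94 163 195 194 196 195 194]
120 tip tool [array([0.0628, 0.0008, 0.0525]), array([0.0627, 0.0008, 0.0565])] [ 0.0674  0.0007 -0.069 ]
121 tip tool [array([0.0625, 0.0008, 0.0525]), array([0.0623, 0.0008, 0.0565])] [ 0.0674  0.0007 -0.069 ]
122 tip tool [array([0.0621, 0.0008, 0.0525]), array([0.0619, 0.0008, 0.0565])] [ 0.0674  0.0007 -0.069 ]
```

```bash
cat > go.py <<'E'
from plan import *
np.set_printoptions(precision=4,suppress=True)
L=np.array([.7368,-.1441,.2311]);R=frame(-1.3,20);tip=np.array([.0625,.0004,.0562]);F=L-.06*R[:,0];p=F-R@tip
def err():
    s=bot.get_state();Rc=Ro.from_euler("xyz",s["orientation"],degrees=True).as_matrix();e=R.T@(s["ee_pos"]+Rc@tip-F)*1000
    print(s["clock"],"tip err head xyz mm",e,"axis err deg",np.degrees(Ro.from_matrix(R.T@Rc).as_rotvec()),s["contact_force"],s["finger_gap"],s["joint_velocities"].max())
if __name__=="__main__":
    print(p,F);delta(p-.06*R[:,0],R);delta(p,R);err()
E
python3 go.py
```

```text
[ 0.6025 -0.1407  0.242 ] [ 0.6804 -0.1428  0.2106]
from [ 0.5412 -0.1054  0.3355] travel [-2.58  1.12  2.8 ] turn [-0.011 -0.438  0.021] deg 25.1 |mm| 119.02024996218256
from [ 0.5412 -0.1054  0.3355] travel [-0.77  1.17  3.65] turn [-0.011 -0.438  0.021] deg 25.1 |mm| 117.1879404569234
21.325 tip err head xyz mm [  -8.4738  -35.8308 -140.8545] axis err deg [ 0.625  25.0874 -1.2191] [-0.5403  0.0528 -0.037 ] 0.010523772089251591 0.5325565232694985
```

play_rows(deltas=[{"travel":[-0.5,0.22,0.56],"turn":[-0.002,-0.088,0.004]},{"travel":[-1.03,0.45,1.12],"turn":[-0.004,-0.175,0.008]},{"travel":[-1.55,0.67,1.68],"turn":[-0.007,-0.263,0.013]},{"travel":[-2.06,0.9,2.24],"turn":[-0.009,-0.35,0.017]},{"travel":[-2.58,1.12,2.8],"turn":[-0.011,-0.438,0.021]},{"travel":[-2.58,1.12,2.8],"turn":[-0.011,-0.438,0.021]},{"travel":[-2.58,1.12,2.8],"turn":[-0.011,-0.438,0.021]}])

```text
clock: 22.2
ee_pos: [0.5457, -0.1388, 0.2206]
orientation: [-179.9, -20.0, -1.4]
contact_force: [-0.8, 0.7, -0.4]
finger_gap: 0.0104
```

```bash
python3 go.py
```

```text
[ 0.6025 -0.1407  0.242 ] [ 0.6804 -0.1428  0.2106]
from [ 0.5457 -0.1388  0.2206] travel [ 0.02  0.02 -0.02] turn [-0.001 -0.001 -0.001] deg 0.1 |mm| 1.1155425725334789
from [ 0.5457 -0.1388  0.2206] travel [ 2.02  0.01 -0.02] turn [-0.001 -0.001 -0.001] deg 0.1 |mm| 60.72087262387933
22.2 tip err head xyz mm [-60.6755  -0.4954   0.6304] axis err deg [0.062  0.0407 0.0855] [-0.8137  0.6661 -0.4009] 0.010367969237984553 0.7087441775487492
```

play_rows(deltas=[{"travel":[0.6,0,0],"turn":[0,0,0]},{"travel":[1.2,0.01,0],"turn":[0,0,0]},{"travel":[1.7,0.01,0],"turn":[0,0,0]},{"travel":[2.0,0.01,0],"turn":[0,0,0]},{"travel":[2.0,0.01,0],"turn":[0,0,0]},{"travel":[2.0,0.01,0],"turn":[0,0,0]},{"travel":[2.0,0.01,0],"turn":[0,0,0]}])

```text
clock: 23.08
ee_pos: [0.6008, -0.1401, 0.2396]
orientation: [-179.9, -19.9, -1.4]
contact_force: [-0.5, -0.4, -1.4]
finger_gap: 0.0102
```

```bash
python3 - <<'E'
from go import *
from h import *
err()
w=cams.camera("wrist");s=cams.camera("side");cv2.imwrite("pics/w8.png",w);cv2.imwrite("pics/s8.png",s)
err()
cs=cams.get_calibration("side");c=cams.get_calibration("wrist")
st=bot.get_state();Rc=Ro.from_euler("xyz",st["orientation"],degrees=True).as_matrix()
T=st["ee_pos"]+Rc@tip;print("pred tip wrist",proj("wrist",T,c),"side",proj("side",T,cs),"lens side",proj("side",L,cs))
g=cv2.cvtColor(w,6);print(g[112:130,314]);print(g[135,296:332]);print(g[215,296:332])
gs=cv2.cvtColor(s,6);u=np.int32(proj("side",T,cs));print(gs[u[1]-8:u[1]+14,u[0]-26:u[0]+14:2])
# slide & crank untouched: bench compare
s6=cv2.imread("pics/side6.png");d=cv2.absdiff(cv2.GaussianBlur(s,(5,5),0),cv2.GaussianBlur(s6,(5,5),0)).max(2)
for n,X in {"tape":(.42,-.03,.02),"unit":(.5,.1,.02)}.items():print(n,proj("side",X,cs))
for n,b in {"tape":(235,250,275,285),"clips":(280,278,320,312),"pot":(340,305,385,360),"crank/slide":(260,165,335,250),"stand":(380,255,440,290)}.items():print(n,d[b[1]:b[3],b[0]:b[2]].max(),d[b[1]:b[3],b[0]:b[2]].mean().round(1))
E
```

```text
23.075 tip err head xyz mm [-2.5794 -0.4126  1.8282] axis err deg [ 0.0949 -0.1346  0.1357] [-0.5238 -0.4196 -1.3692] 0.010217020708447924 0.1226919262128128
23.175 tip err head xyz mm [-2.4157 -0.3774  1.8182] axis err deg [ 0.0932 -0.1272  0.1369] [ 0.5614 -0.2756 -0.3769] 0.010505452394963883 0.08724567798624226
pred tip wrist [315.1686 121.9483] side [366.3966 200.1502] lens side [390.9599 190.2857]
[ 70  66  68  70  69  69  71  70  68  80  97  97 101 103  99  99  99 101]
[168 168 167 167 169 170 166 154 116  81  87  88  90  91  91  93  99  98
  99  98  95  94  92  94  91  84  83  80 124 159 166 165 166 169 167 166]
[169 169 169 170 170 172 142  77  49  46  44  47  49  44  47  50  48  47
  50  50  48  51  51  53  52  49  47  52  49  80 142 171 170 172 173 173]
[[ 44 118 164 164 161 160 162 160 159 162 163 158 158 153 156 157 158 154
  159 155]
 [ 49 130 163 163 163 161 158 160 161 162 160 155 160 162 156 159 155 159
  158 156]
 [ 47 146 166 164 163 159 158 160 162 159 161 158 160 155 158 155 158 157
  157 157]
 [ 42 115 165 162 163 164 160 164 158 156 158 158 161 160 158 157 159 
[... 963 characters left out ...]
  57  44  43  57  83  94  95  93  92  93  96  95  88 129 153
  155 157]
 [ 43  42  74  71  49  58  85  97  98  97  97  95  96  98  96 108 153 160
  153 154]
 [ 44  47  66  82  48  81  99  99  97  95 102  98  93  93  92 130 162 155
  156 160]
 [ 47  35  57  85  74  95  94  95  98  94 100  92  99  97 102 150 161 159
  158 156]
 [ 45  43  49  85  89  99  98  97  99 101  99  94  94  97 107 153 157 156
  154 158]
 [ 57  45  47  71  94  98  94  95 102  99  96  95  96  93 129 157 158 157
  160 155]
 [ 59  49  41  76  94  97  99  97  99  96  98 100  94 104 149 160 160 153
  159 159]]
tape [266.552  251.4436]
unit [294.5827 229.5644]
tape 4 1.4
clips 4 1.5
pot 4 1.5
crank/slide 123 11.8
stand 66 13.5
```

play_rows(deltas=[{"travel":[0.04,0.01,-0.03],"turn":[0,0,0]},{"travel":[0.08,0.01,-0.06],"turn":[0,0,0]},{"travel":[0.08,0.01,-0.06],"turn":[0,0,0]},{"travel":[0.08,0.01,-0.06],"turn":[0,0,0]},{"travel":[0.08,0.01,-0.06],"turn":[0,0,0]}])

```text
clock: 23.8
ee_pos: [0.6028, -0.1405, 0.2423]
orientation: [-179.9, -19.9, -1.4]
contact_force: [0.2, 0.9, -2.0]
finger_gap: 0.01
```

```bash
python3 - <<'E'
from go import *
from h import *
err();a=cv2.imread("pics/side2.png");s=cams.camera("side");err()
# knob/slide vs. expected in side view: template of knob from side0
g=lambda i:cv2.cvtColor(i,6)
T=g(cv2.imread("pics/side0.png"))[182:202,270:286]
for n,i in(("now",s),("side2",a),("side6",cv2.imread("pics/side6.png"))):
    r=cv2.matchTemplate(g(i)[175:215,260:300],T,5);_,v,_,p=cv2.minMaxLoc(r);print(n,v,np.array(p)+[260,175])
E
```

```text
23.8 tip err head xyz mm [ 0.2982 -0.0905 -0.0226] axis err deg [ 0.0884 -0.1148  0.1245] [ 0.2017  0.9254 -1.9992] 0.009973322997878613 0.003330927214444595
23.85 tip err head xyz mm [ 0.3633 -0.091  -0.0754] axis err deg [ 0.0877 -0.1075  0.1226] [-0.0136 -0.2745 -1.2332] 0.010167157632253426 0.034312337547478006
now 0.9929108619689941 [270 182]
side2 0.9799238443374634 [270 182]
side6 0.9918493032455444 [270 182]
```

Tip error is under 0.5 mm by my measurements, the arm is still, and the knob is back at its one-turn position. Handing in.

```bash
python3 -c "
from station import bot
print(bot.finish_job())"
```

```text
the job is handed in; nothing more can be done
None
```

I wound the crank one full turn to its stop, took the punch out of its cradles, and handed in at about 24 s with it held still in front of the camera.

**Mistake on the way:** when I first let go of the knob, I sent the wrong numbers and the hand moved about 38 mm sideways while opening. A close look afterwards showed the crank about 5° short. I gripped the knob again and turned it until the push rose to about 10 N at the stop. In the wrist view it was then within 1 pixel of its one-turn position. It read the same in the side view at the end, but that view had not shown the 5° error.

**Last checks:**
- **Tip position:** within about 0.4 mm of the focus point.
- **Direction:** within 0.2° of the lens axis as I measured it. That measurement is itself uncertain by about 1° in yaw and 1 mm in position, on top of the stated 2 mm camera calibration.
- **Punch in the gripper:** it had not slipped in the last wrist picture, just before a final 3 mm correction. The contact force at the end was about 1–2 N.
- **Bench items:** the side view of the tape, clips and pot was unchanged between the picture taken before I moved to the inspection camera and one just before the end.

**Not confirmed:**
- **Slide and stand:** the automatic comparison flagged changes around the slide and the camera stand. I put these down to shadows and the moving arm, since nothing came near them and no contact was felt.
- **Final pose by eye:** I had used all 12 picture views, so the final pose was checked only by numbers.

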